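# Park a turntable flywheel at its mark and cap it with the clamp puck

## Robot

A 6-joint arm with a two-finger parallel gripper is mounted at the origin on the work surface. World frame = base frame: x ahead of the robot, y to its left, z up, the work surface at z = 0. Lengths are in mm, angles in rad, forces in N, time in s.
With the tool pointing down it reaches from about 400 to 925 mm from the base axis. Payload 12.5 kg.
Tool frame: the origin (TCP) lies at the very end of the fingers, on their centre line; the grasp point (between the pads) lies 19 mm behind it (env.tcp_to_grasp is the distance from the TCP to the grasp point, in mm); z points along the fingers, x is the direction in which the jaws open and shut, and the axes are right-handed (so a half turn about z gives the same grasp; the last joint's range is limited). The gripper opens to 95 mm and grips with 3 to 60 N. Pads are 20 mm wide; open, the fingers measure 119 mm over their backs; the gripper's body (75 mm by 180 mm) begins 59 mm behind the grasp point.
Start: joints at [-1.234, 0.491, 1.559, -0, 1.092, -0.106], TCP at [267.819, -564.73, 214.661] pointing down, gripper open.
Joint ranges: [-3.1, 3.1], [-0.84, 2.19], [0.05, 2.79], [-1.13, 4.28], [0.06, 2.93], [-2.69, 2.69]. Speed limits (rad/s): [2.22, 2.22, 2.79, 3.14, 3.14, 3.14].

## Interface

Orientations are given as [roll, pitch, yaw] about the fixed x, y, z axes, in that order (R = Rz(yaw) Ry(pitch) Rx(roll)).
In Python, from cell import env, vision, job gives the robot as it stands.
- The arm moves only by the shell command python3 -m pendant 'ROWS' [OPENING]. ROWS is JSON, a list of rows, each a list of 4 numbers: the shift along the tool's x, y, z in mm, then the turn about the tool's z in degrees. In form: [[tx, ty, tz, turn], ...]. A call has 1 to 8 rows; each row is the pose to reach, as a shift and turn from the pose measured when the call began, along the tool's axes at that moment; what a row does not reach only later rows make up. A row lasts 1/8 s, in which the tool goes at most 62.5 mm and 10.7 degrees, less where a joint would pass 70% of its speed; a pose out of reach is approached as far as the arm can. A call with a gripper value outside its range is refused whole. OPENING is the closure, from 0 (fully open) to 1 (shut), set as the call begins (- or left out, the last holds). The fingers move at their own pace and stop on an object; the grip force is fixed at half the most. Time passes only in rows, so rows that repeat a pose let the fingers close. It gives the time, the measured TCP pose, the force and the opening at its end, in the units of the state.
- env.state(): the state, without advancing time (a new reading comes with each control period).
- vision.read_camera(name): name is "scene" or "top" or "wrist"; returns a dict with "pixels" (420x560x3 uint8, red, green, blue), "intrinsics" (3x3 intrinsics, pixels), "R" (3x3) and "t" (3): a world point X has camera coordinates R X + t; the wrist camera has in their place "tool_from_camera" (4x4, takes a point from camera to tool coordinates, whose origin is the TCP and whose axes are the tool frame's). Camera axes: x right, y down, z forward; pixel columns grow to the right and rows downward; lengths in mm; the calibration is good to about 2 mm. The wrist camera is an equidistant fisheye: a pixel r from the principal point sees the ray r / f radians off the axis. A picture is of the moment at which its call begins: read the wrist's pose just before it. There is no depth.
- job.job_done(): hands the job in, once; it reports no verdict.
Trained networks look in a picture, given as the dict that the camera call returned (one of the last four; its "shot" number tells which), for a name from the list of things; names that differ only in an ending like _2 or _b are one class to them, and where a whole thing is asked for, a point or a joint stands for the part that bears it (a point fixed in the world has none). Each returns a list of dicts, best first, with "confidence" (0 to 1); they miss things now and then, are a little off and sometimes report something else, mostly with a low value. They report only what shows in the picture. A call takes as long as a camera call. They do not tell look-alikes from the thing itself.
- vision.find_in(picture, query): "at" ([x, y, z] in mm, in the coordinates of the camera as it stood for that picture, good to about 4 mm: the middle of the surface that is visible of it).
- vision.regions_of(picture, query): "pixels" (420x560 bool, what is visible of it).
The state is a dict: "t": time; "joints": joint angles; "qvel": joint speeds; "tau": joint torques, N m; "eef_pos": TCP position; "tcp_rot": TCP orientation; "ft_force": force on the tool from outside, world axes, zero at the start; "moment": the same for the moment, N m; "opening": opening from 0.0 (shut) to 1.0 (fully open).
Only numpy, scipy, OpenCV 4.12 (cv2) and the standard library are available. Lean on these libraries where they do the work, as an engineer would, in place of code of your own. Each camera call takes 0.05 s, during which the arm holds its last target.

## Task

Get the turntable's flywheel unit ready to be carried: with the gripper's closed fingertips stroke the aluminium wheel round by its rim, gently (its bearing is delicate: keep a light touch, never more than about 2 kg of push, and do not pinch the wheel or flick it), until its black engraved mark faces the red pointer, and let go of it. Then set the red-and-silver clamp puck down over the axle, not dropping it, so that it sits flat and fully down on the wheel, with the mark still at the pointer and the other things on the table left where they are.

Things in the scene. Friction and masses are not known exactly. Their poses are not given: they have to be found in the camera images.
- unit: turntable flywheel unit, fixed: round black plinth 180 mm across, 36 mm high; origin on the axle's line at table level. x axis points level from axle to red pointer, z up. The pointer's black post stands at x 91 to 105 mm, 22 mm wide, 73 mm high; the red blade on it reaches inwards over the wheel's edge to x = 72 mm.
- wheel: aluminium flywheel with black rubber tyre, 150 mm across, 26 mm thick, flat on the unit, turns endlessly either way about the axle; origin on the axle at its underside, 44 mm above the table (top face at 70 mm). x axis points to the mark. Rim: plain cylinder, out of true: as it turns it moves in and out by up to 3 mm either way. Gives sideways 1 mm per 20 N; over 28 N of push harms its bearing.
- mark (a point): outer end, on the wheel's top face, of the black engraved mark (a radial line 4 mm wide, 28 mm long), 70 mm from the axle; turns with the wheel. The bearing is stiff: turning takes about 4.5 N along the rim (a finger pushed on with less than about 8 N slips), and the wheel stays where it is left.
- pointer (a point): inner tip of the fixed red pointer, 4 mm wide, 72 mm from the axle, 77 mm above the table
- axle_top (a point): top of the fixed steel axle, 100 mm above the table; the axle is 12 mm thick, stands 30 mm out of the wheel's top face and tapers to 4 mm across over its last 12 mm; it does not turn
- puck: clamp puck, a heavy upright tube 44 mm across and 50 mm high with a 17 mm bore right through, banded red, silver, black, red; loose, standing on the table at the left or the right of the unit, 0.35 kg; origin at the centre of its underside, z up. On the axle, fully down, its underside is 70 mm above the table and its top 20 mm above the axle's top.
- jar: amber glass jar with black cap, 48 mm across, 55 mm high, on the other side of the unit from the puck; origin at the centre of its underside; leave alone
- spare_pulley: brass ring 48 mm across, 18 mm high; origin at the centre of its underside; leave alone
- screwdriver: screwdriver 170 mm long lying on the table; origin at its underside; leave alone
- connector: red, silver and black round plug standing upright, 38 mm across, 74 mm high; origin at the centre of its underside; leave alone
- oil: small blue oil bottle, 34 mm across, 85 mm high; origin at the centre of its underside; leave alone
- screw_tray: grey tray with screws, 70 x 120 mm, 20 mm high; origin at the centre of its underside; leave alone
There are look-alikes about, which are no part of the job. What is shaped like the unit but blue is not meant.

How it is judged (in metres and radians):
On the way, in this order (a step that is already met when the one before it is completed fails the run):
1. the mark faces the pointer (within 4 mm) and the wheel stands still, let go (y of mark in the frame of unit between -0.004 and 0.004 m and x of mark in the frame of unit above 0.05 m and contact force between each of the fingers, the arm and wheel below 0.1 N and angular speed of wheel below 0.05 rad/s), for 0.3 s.
2. the puck sits fully down over the axle, flat on the wheel (horizontal distance between puck and axle_top below 0.006 m and z of puck in the frame of unit between 0.067 and 0.0725 m and angle between puck's own z axis and vertical below 0.06 rad), for 0.2 s.
At the end, for the whole second after the job is handed in: the mark's end is within 4 mm of the line from the axle to the pointer and on the pointer's side; the puck stands upright around the axle, flat on the wheel (underside within about 2.5 mm of its top face); the robot has let go and all is at rest (all of step 2 and y of mark in the frame of unit between -0.004 and 0.004 m and x of mark in the frame of unit above 0.05 m and contact force between each of the fingers, the arm and wheel below 0.1 N and contact force between the fingers and puck below 0.1 N and linear speed of puck below 0.02 m/s); the robot touches nothing.
It fails at once if the robot pushes or pinches the wheel with more than 28 N (contact force between any of the fingers, the arm and wheel above 28 N).
It fails at once if the puck is dropped on the wheel (meets it faster than 0.4 m/s) (contact force between puck and wheel above 0.1 N and linear speed of puck above 0.4 m/s).
It fails at once if the wheel is flicked (faster than 4 rad/s) (angular speed of wheel above 4 rad/s).
It fails at once if another thing on the table is moved by more than 20 mm (distance of any of jar, spare_pulley, screwdriver, connector, oil, screw_tray from where it was at the start of the episode above 0.02 m).
It also fails if it takes over 72 s, if anything falls off the work surface, if the arm or the gripper's body presses on something with over 40 N, if the wrist force passes 120 N, or if a joint passes its speed limit or range.

## Working session

There is one attempt and no reset: what is moved stays moved. The work goes in short steps, Python scripts to look and compute and a shell command to move; the robot and the scene stay as the last step left them, time stands still between calls to the robot, and variables do not carry over. Pictures are saved under pics/ and viewed, and the job is handed in when it is done.

```bash
ls; mkdir -p pics; cat > h.py <<'E'
import numpy as np, cv2
from cell import env, vision, job
from scipy.spatial.transform import Rotation as Rn
def save(p,name): cv2.imwrite('pics/'+name+'.png',p['pixels'][:,:,::-1])
def toworld(p,c): return np.array(p['R']).T@(np.array(c)-np.array(p['t']))
def proj(p,X):
    c=np.array(p['R'])@np.array(X)+np.array(p['t']); k=np.array(p['intrinsics'])@c; return k[:2]/k[2]
def onplane(p,uv,z):
    R=np.array(p['R']);t=np.array(p['t']);d=R.T@np.linalg.inv(np.array(p['intrinsics']))@np.array([uv[0],uv[1],1.]);o=-R.T@t
    return o+d*(z-o[2])/d[2]
E
python3 - <<'E'
from h import *
print(env.state())
for n in ['scene','top']:
    p=vision.read_camera(n); save(p,n+'0')
    print(n,toworld(p,[0,0,0]))
    for q in ['unit','wheel','puck','jar','spare_pulley','screwdriver','connector','oil','screw_tray','mark','pointer','axle_top']:
        try:
            r=vision.find_in(p,q)
            print(q,[(round(d['confidence'],2),toworld(p,d['at']).round(0).tolist()) for d in r][:4])
        except Exception as e: print(q,e)
E
```

```text
pics
{'t': 0.0, 'joints': array([-1.23359721e+00,  4.91538314e-01,  1.55943940e+00, -1.26703858e-05,
        1.09168808e+00, -1.05572259e-01]), 'qvel': array([ 0.00057826, -0.00017828,  0.00044809, -0.00057594,  0.00261666,
        0.00012502]), 'tau': array([-1.60265372e-04, -6.12641501e+01, -2.58186615e+01,  6.93508959e-02,
        4.82740975e-02, -3.68672738e-05]), 'eef_pos': array([ 267.73300413, -564.48954945,  214.07840489]), 'tcp_rot': array([-3.14149075e+00,  1.06834913e-03, -1.12801905e+00]), 'ft_force': array([ 0.02943509, -0.21721957,  0.02669199]), 'moment': array([ 0.02224738,  0.05771355, -0.02271089]), 'opening': 0.9974939609375253}
scene [1390.91397879 -265.96187268 1012.86245883]
unit [(0.94, [589.0, 4.0, 68.0]), (0.7, [706.0, 434.0, 67.0])]
wheel [(0.32, [364.0, 226.0, 16.0])]
puck [(0.52, [504.0, 275.0, 42.0])]
jar [(0.56, [491.0, -295.0, 42.0])]
spare_pulley [(0.56, [362.0, 224.0, 17.0])]
screwdriver [(0.62, [314.0, -253.0, 15.0])]
connector [(0.75, [564.0, 5.0, 69.0]), (0.7, [721.0, 279.0, 52.0])]
oil [(0.67, [746.0, -288.0, 52.0])]
screw_tray [(0.92, [764.0, -85
[... 283 characters left out ...]
, 73.0])]
wheel [(0.94, [680.0, 458.0, 72.0]), (0.91, [555.0, 13.0, 67.0])]
puck [(0.5, [493.0, 276.0, 51.0])]
jar [(0.84, [476.0, -287.0, 55.0])]
spare_pulley [(0.59, [356.0, 225.0, 22.0])]
screwdriver [(0.89, [308.0, -244.0, 24.0]), (0.4, [547.0, 15.0, 74.0])]
connector [(0.76, [706.0, 292.0, 69.0]), (0.55, [725.0, -283.0, 56.0])]
oil [(0.73, [727.0, -281.0, 60.0]), (0.65, [553.0, 10.0, 70.0]), (0.34, [493.0, 277.0, 52.0])]
screw_tray [(0.97, [773.0, -85.0, 2.0])]
mark [(0.82, [678.0, 462.0, 68.0]), (0.65, [772.0, -87.0, 5.0])]
pointer [(0.96, [675.0, 446.0, 71.0]), (0.68, [550.0, 13.0, 72.0])]
axle_top [(0.77, [553.0, 19.0, 71.0]), (0.6, [676.0, 447.0, 72.0]), (0.17, [553.0, 11.0, 70.0])]
```

View pics/scene0.png

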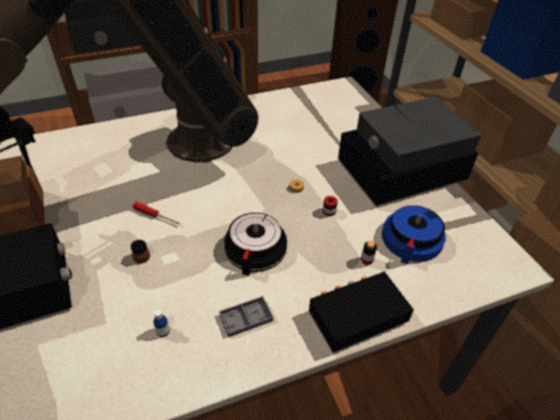

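View pics/top0.png

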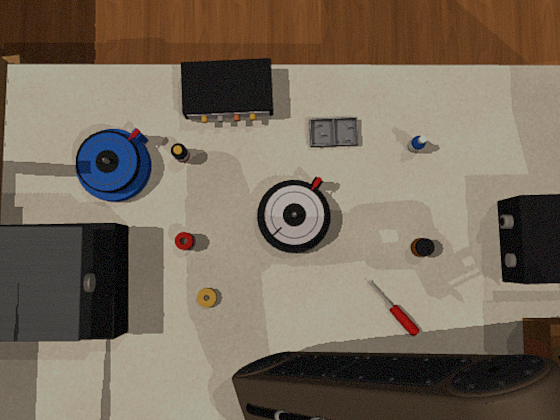

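```bash
python3 - <<'E'
from h import *
p=vision.read_camera('top')
im=p['pixels'][:,:,::-1]
print(p['intrinsics'])
for X in ([556,13,70],[493,276,50],[680,455,70]): print(proj(p,X))
u,v=[int(x) for x in proj(p,[556,13,70])]
cv2.imwrite('pics/topc.png',cv2.resize(im[max(0,v-65):v+65,u-65:u+65],(780,780))[:600] if 0 else cv2.resize(im[max(0,v-60):v+60,u-60:u+60],(600,600),interpolation=cv2.INTER_CUBIC))
print(u-60,max(0,v-60))
E
```

```text
[[515.70841744   0.         275.14196551]
 [  0.         515.70841744 214.14226931]
 [  0.           0.           1.        ]]
[295.13923816 214.4937917 ]
[184.85820448 241.28419355]
[109.57371754 162.35282743]
235 154
```

View pics/topc.png

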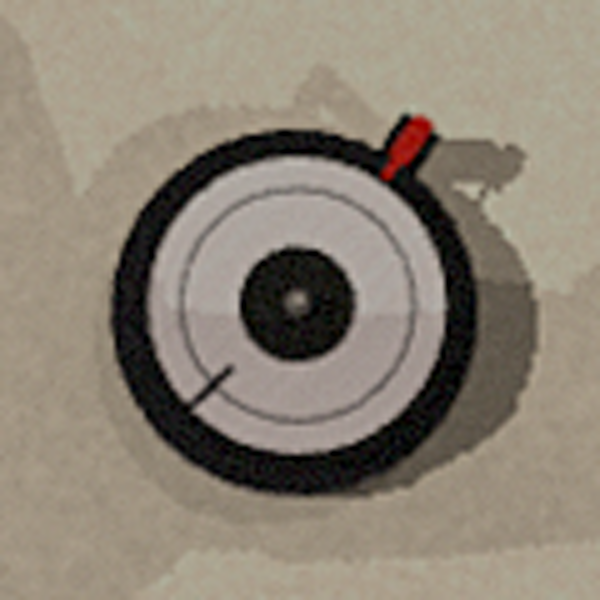

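```bash
cat >> h.py <<'E'
def wr(p,st,uv):
    """ray origin,dir in world for wrist pixel"""
    K=np.array(p['intrinsics']);a=(uv[0]-K[0,2])/K[0,0];b=(uv[1]-K[1,2])/K[1,1];r=np.hypot(a,b)+1e-12
    d=np.array([a/r*np.sin(r),b/r*np.sin(r),np.cos(r)])
    T=np.array(p['tool_from_camera']);R=Rn.from_euler('xyz',st['tcp_rot']).as_matrix()
    return R@T[:3,3]+st['eef_pos'],R@T[:3,:3]@d
def wplane(p,st,uv,z):
    o,d=wr(p,st,uv);return o+d*(z-o[2])/d[2]
def wproj(p,st,X):
    T=np.array(p['tool_from_camera']);R=Rn.from_euler('xyz',st['tcp_rot']).as_matrix()
    c=T[:3,:3].T@(R.T@(np.array(X,float)-st['eef_pos'])-T[:3,3]);th=np.arctan2(np.hypot(c[0],c[1]),c[2]);n=np.hypot(c[0],c[1])+1e-12
    K=np.array(p['intrinsics']);return np.array([K[0,2]+K[0,0]*th*c[0]/n,K[1,2]+K[1,1]*th*c[1]/n])
def rel(X,yawdeg=None):
    st=env.state();R=Rn.from_euler('xyz',st['tcp_rot']).as_matrix();y=np.degrees(st['tcp_rot'][2])
    d=R.T@(np.array(X,float)-st['eef_pos']);t=0 if yawdeg is None else -(((yawdeg-y)+180)%360-180)
    print('shift',d.round(1),'turn',round(t,1),'| at',st['eef_pos'].round(1),'yaw',round(y,1))
E
python3 - <<'E'
from h import *
p=vision.read_camera('wrist');save(p,'w0');print(p['tool_from_camera'],p['intrinsics'])
rel([540,5,260],90)
t=vision.read_camera('top')
f=lambda x,y:(235+x/5-.4,154+y/5-.4)
for uv,z in [((297.5,305),70),((297,303),100),((388,177),77),((192,408),70)]: print(onplane(t,f(*uv),z).round(1))
s=vision.read_camera('scene');im=s['pixels'][:,:,::-1]
cv2.imwrite('pics/sc.png',cv2.resize(im[200:280,210:300],(720,640)[:2] if 0 else (675,600),interpolation=cv2.INTER_CUBIC))
for X in ([556,13,70],[556,13,100]): print(proj(s,X))
E
```

```text
[[ 9.99999308e-01 -4.10360005e-04  1.10259719e-03  5.91949203e-01]
 [ 1.21736219e-04  9.68257807e-01  2.49953605e-01 -6.99570027e+01]
 [-1.17016930e-03 -2.49953298e-01  9.68257187e-01 -1.69560916e+02]
 [ 0.00000000e+00  0.00000000e+00  0.00000000e+00  1.00000000e+00]] [[325.1922621    0.         279.67304239]
 [  0.         325.1922621  211.0859047 ]
 [  0.           0.           1.        ]]
shift [-398.2 -490.   -45.4] turn -154.6 | at [ 267.8 -564.7  214.7] yaw -64.6
[555.7  15.5  70. ]
[554.1  16.8 100. ]
[615.8 -27.1  77. ]
[507.   65.2  70. ]
[254.42595422 231.01328259]
[254.293988  223.5131986]
```

View pics/sc.png

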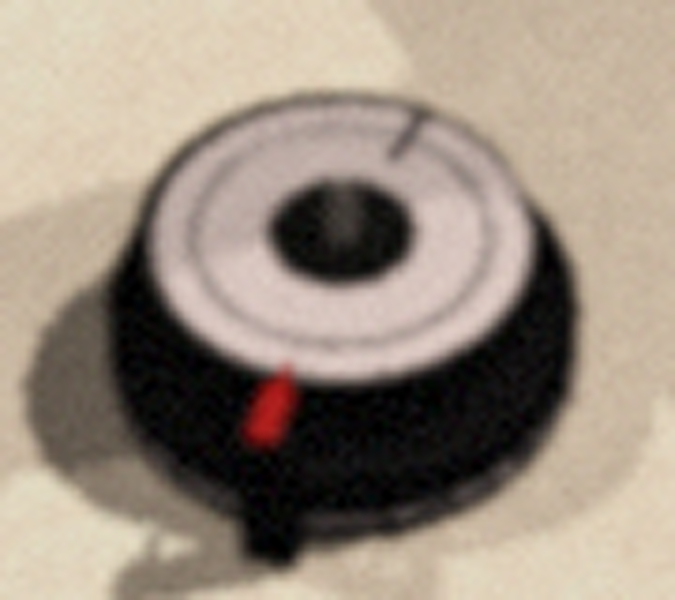

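View pics/w0.png

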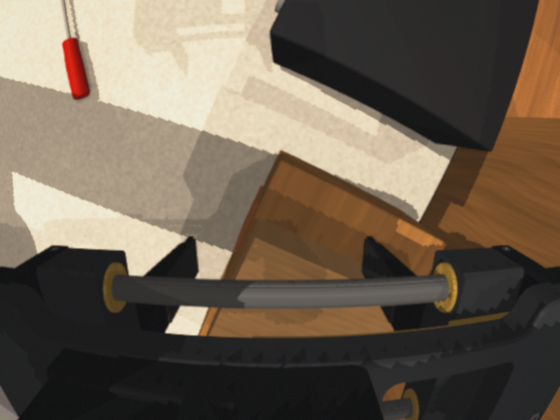

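```bash
python3 - <<'E'
from h import *
rel([485,-20,240])
E
```

```text
shift [-399.1 -429.6  -25.4] turn 0 | at [ 267.8 -564.7  214.7] yaw -64.6
```

```bash
python3 -m pendant '[[-40,-43,-4,0],[-80,-86,-8,0],[-120,-129,-12,0],[-160,-172,-16,0],[-200,-215,-20,0],[-240,-258,-25,0],[-280,-301,-25,0],[-320,-344,-25,0]]' 1; python3 -m pendant '[[-40,-43,0,0],[-79,-85,0,0],[-79,-85,0,0],[-79,-85,0,0]]'; python3 - <<'E'
from h import *
st=env.state();p=vision.read_camera('wrist');save(p,'w1')
import pickle;pickle.dump((p,st),open('w1.pkl','wb'))
print(st['eef_pos'],st['tcp_rot'],st['qvel'].round(3),st['ft_force'],st['t'],st['opening'])
for X in ([555.7,15.5,70],[555.7,15.5,100],[615,-27,77],[507,65,70]): print(wproj(p,st,X))
E
```

```text
t: 2.5
eef_pos: [442.1, -126.5, 240.0]
tcp_rot: [-3.141, -0.001, -1.128]
ft_force: [1.1, 0.3, 0.3]
opening: 0.212
t: 3.0
eef_pos: [484.8, -18.7, 239.9]
tcp_rot: [-3.141, -0.001, -1.127]
ft_force: [-0.5, -0.9, 0.3]
opening: 0.006
[484.84572524 -18.72737386 239.93128333] [-3.14124331e+00 -8.49681631e-04 -1.12739699e+00] [-0.03  -0.006  0.003 -0.     0.     0.   ] [-0.45279389 -0.85029578  0.27353581] 3.0 0.006068743164624333
[278.06834103 120.62938997]
[277.9769867 119.8141166]
[340.73971296  87.58395115]
[215.63429942 143.30873179]
```

View pics/w1.png

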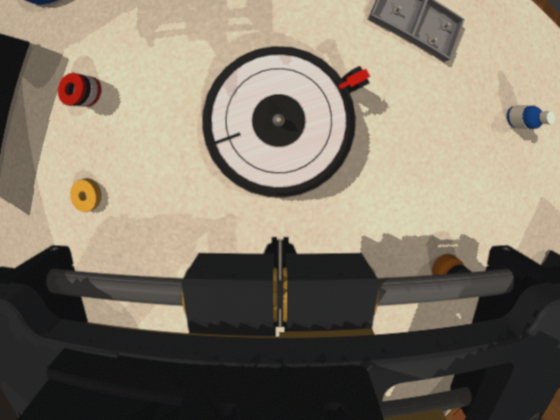

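```bash
python3 - <<'E'
from h import *
import pickle
p,st=pickle.load(open('w1.pkl','rb'))
im=p['pixels'][:,:,::-1]
a=cv2.resize(im[40:200,195:375],(675,600),interpolation=cv2.INTER_CUBIC);cv2.imwrite('pics/w1c.png',a)
b=cv2.resize(im[220:345,210:350],(672,600),interpolation=cv2.INTER_CUBIC);cv2.imwrite('pics/w1f.png',b)
print(wproj(p,st,st['eef_pos']))
# white disc fit
m=((im.min(2)>150)).astype(np.uint8);m[:, :205]=0;
cs,_=cv2.findContours(cv2.morphologyEx(m,cv2.MORPH_OPEN,np.ones((3,3))),cv2.RETR_EXTERNAL,cv2.CHAIN_APPROX_NONE)
for c in cs:
    if cv2.pointPolygonTest(c,(278,100),False)>0:
        h=cv2.convexHull(c)[:,0];w=np.array([wplane(p,st,q,70)[:2] for q in h]);
        A=np.c_[2*w,np.ones(len(w))];s=np.linalg.lstsq(A,(w**2).sum(1),rcond=None)[0];r=np.sqrt(s[2]+s[0]**2+s[1]**2);print('disc',s[:2],r,np.abs(np.hypot(*(w-s[:2]).T)-r).max())
print('puck top',wplane(p,st,(75,89),50))
E
```

```text
[278.28307472 256.17968532]
disc [556.38697433  15.55236589] 53.69719159669369 0.38051737014571785
puck top [497.5604944  269.55964844  50.        ]
```

View pics/w1c.png

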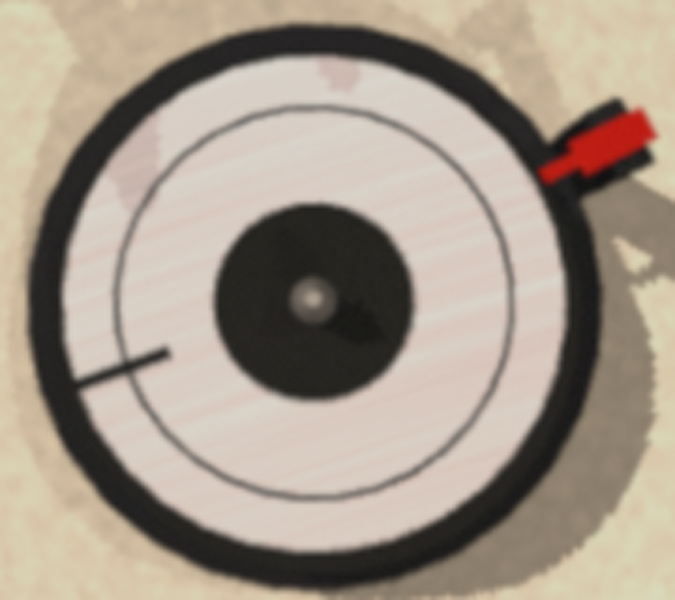

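View pics/w1f.png

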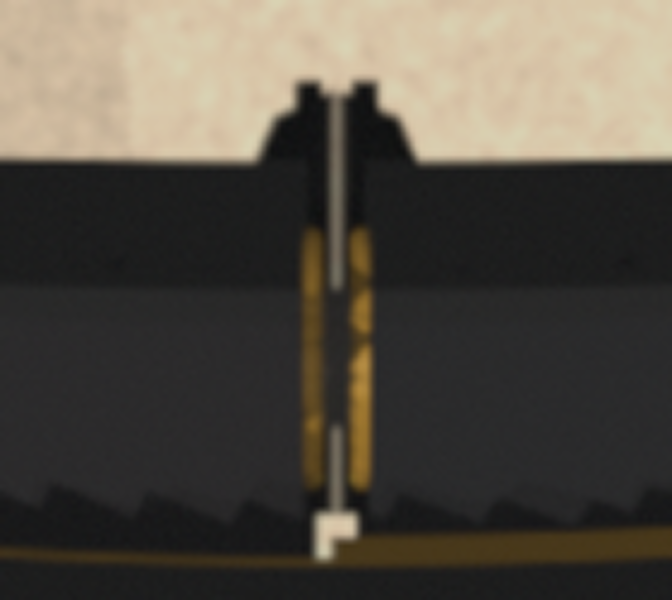

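```bash
python3 - <<'E'
from h import *
import pickle
p,st=pickle.load(open('w1.pkl','rb'))
f=lambda x,y:(195+x/3.75-.37,40+y/3.75-.37)
C=wplane(p,st,f(315,302),70)
for n,uv,z in [('mark',(78,384),70),('ptr',(541,177),77),('axle',(313,300),100)]:
    w=wplane(p,st,f(*uv),z);d=w[:2]-[556.2,15.5];print(n,w.round(1),np.hypot(*d),np.degrees(np.arctan2(d[1],d[0])))
# tyre outer
rel([456,19,110],88)
E
```

```text
mark [508.1  65.8  70. ] 69.53169713646078 133.71702593537756
ptr [614.8 -25.   77. ] 71.22356809330226 -34.620822272717184
axle [555.9  15.5 100. ] 0.29458515535404856 -174.84543677678954
shift [-47.    9.7 129.9] turn -152.7 | at [484.8 -19.3 239.9] yaw -64.7
```

```bash
python3 -m pendant '[[-6,1,10,-10],[-12,2,30,-20],[-18,4,50,-30],[-24,5,70,-40],[-30,6,80,-50],[-36,8,90,-60],[-42,9,100,-70],[-47,10,110,-80]]' 1; python3 -m pendant '[[0,0,0,-10],[0,0,0,-20],[0,0,0,-30],[0,0,0,-40],[0,0,0,-50],[0,0,0,-60],[0,0,0,-70],[0,0,0,-73]]'; python3 - <<'E'
from h import *
rel([456,19,52],88)
E
```

```text
t: 4.05
eef_pos: [455.5, 17.5, 129.8]
tcp_rot: [3.141, -0.001, 0.271]
ft_force: [-0.3, -0.4, 0.2]
opening: 0.007
t: 5.05
eef_pos: [455.4, 16.1, 129.9]
tcp_rot: [3.14, 0.001, 1.546]
ft_force: [0.8, -0.9, 0.3]
opening: 0.003
shift [ 3.   0.5 77.9] turn 0.6 | at [455.4  16.1 129.9] yaw 88.6
```

```bash
python3 -m pendant '[[1,0,30,0],[2,0,60,0],[2,0,78,0],[2,0,78,0],[2,0,78,0]]'; python3 - <<'E'
from h import *
rel([456,18,52],88.6); s=env.state();print(s['ft_force'],s['eef_pos'])
p=vision.read_camera('scene');im=p['pixels'][:,:,::-1]
cv2.imwrite('pics/s2.png',cv2.resize(im[170:290,190:330],(700,600)))
E
```

```text
t: 5.68
eef_pos: [455.8, 17.3, 52.6]
tcp_rot: [3.14, 0.001, 1.545]
ft_force: [0.1, -0.4, 0.1]
opening: 0.004
shift [0.7 0.2 0.6] turn -0.1 | at [455.8  17.3  52.6] yaw 88.5
[ 0.10934119 -0.42260132  0.12236526] [455.80283503  17.27384842  52.56390708]
```

View pics/s2.png

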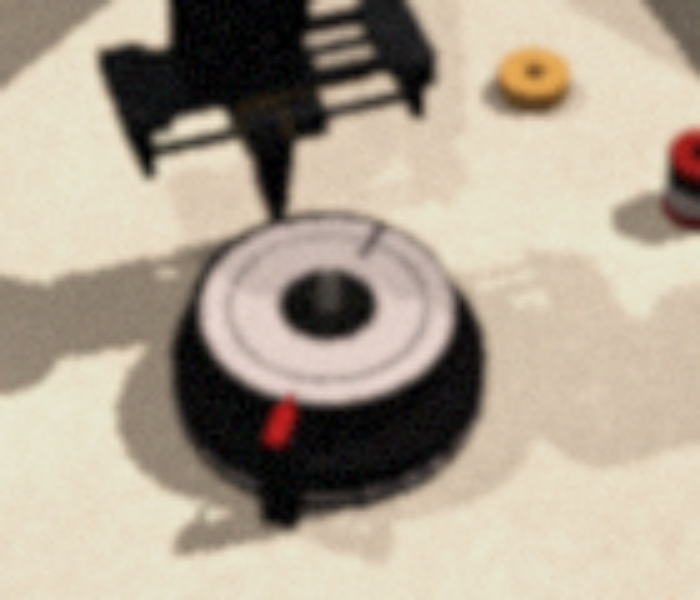

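```bash
python3 -m pendant '[[0,5,0,0],[0,9,0,0],[0,9,0,0]]'; python3 -m pendant '[[0,1,0,0]]';python3 -m pendant '[[0,1,0,0]]';
```

```text
t: 6.1
eef_pos: [465.4, 17.2, 52.9]
tcp_rot: [3.138, 0.001, 1.545]
ft_force: [0.0, 0.1, -0.2]
opening: 0.006
t: 6.22
eef_pos: [466.3, 17.3, 52.9]
tcp_rot: [3.139, 0.001, 1.545]
ft_force: [0.1, -0.5, 0.2]
opening: 0.003
t: 6.35
eef_pos: [467.3, 17.3, 53.0]
tcp_rot: [3.139, 0.001, 1.545]
ft_force: [-0.4, 0.9, -0.3]
opening: 0.005
```

```bash
python3 -m pendant '[[0,1,0,0]]'|sed -n '2p;4p'; python3 -m pendant '[[0,0.7,0,0]]'|sed -n '2p;4p'
```

```text
eef_pos: [467.6, 17.3, 52.9]
ft_force: [-5.6, -1.0, 3.7]
eef_pos: [467.5, 17.4, 52.8]
ft_force: [-4.9, -0.5, 3.8]
```

```bash
python3 -m pendant '[[0,0.6,0,0]]'|sed -n '2p;4p'
```

```text
eef_pos: [467.5, 17.4, 52.7]
ft_force: [-4.9, -1.5, 3.5]
```

```bash
python3 -m pendant '[[0,0.6,0,0]]'|sed -n '2p;4p'
```

```text
eef_pos: [467.5, 17.4, 52.7]
ft_force: [-5.8, -1.1, 4.1]
```

```bash
python3 -m pendant '[[0,0.6,0,0]]'|sed -n '2p;4p'
```

```text
eef_pos: [467.5, 17.4, 52.7]
ft_force: [-5.1, -1.3, 3.5]
```

```bash
python3 -m pendant '[[0,1.5,0,0],[0,1.5,0,0]]'|sed -n '2,4p'
```

```text
eef_pos: [467.7, 17.5, 52.5]
tcp_rot: [-3.134, 0.0, 1.546]
ft_force: [-8.5, -0.6, 5.6]
```

```bash
cat > st.py <<'E'
from h import *
s=env.state();C=np.array([556.2,15.5]);d=s['eef_pos'][:2]-C;r=np.hypot(*d);u=d/r;F=s['ft_force'];ph=np.degrees(np.arctan2(d[1],d[0]))
print('t',round(s['t'],2),'phi',ph.round(1),'r',r.round(2),'z',s['eef_pos'][2].round(1),'yaw-err',(np.degrees(s['tcp_rot'][2])-(ph-90)).round(1)%360,'Frad',(F[:2]@u).round(1),'Ftan',(F[0]*-u[1]+F[1]*u[0]).round(1),'Fz',F[2].round(1))
E
python3 st.py; python3 -m pendant '[[7.7,2.6,-0.3,5],[15.4,3.6,-0.3,10]]'>/dev/null; python3 st.py
```

```text
t 7.22 phi 178.7 r 88.56 z 52.5 yaw-err 359.9 Frad 8.5 Ftan 0.8 Fz 5.6
t 7.47 phi 168.7 r 88.58 z 52.5 yaw-err 359.7 Frad 10.2 Ftan 4.7 Fz 6.3
```

```bash
python3 -m pendant '[[7.7,2.9,-0.7,5],[15.4,4,-0.7,10]]'>/dev/null; python3 st.py; python3 -m pendant '[[7.7,2.9,-0.7,5],[15.4,4,-0.7,10]]'>/dev/null; python3 st.py
```

```text
t 7.72 phi 158.9 r 88.73 z 52.6 yaw-err 359.4 Frad 12.6 Ftan 4.2 Fz 5.7
t 7.97 phi 149.3 r 88.84 z 52.6 yaw-err 358.8 Frad 13.7 Ftan 4.3 Fz 6.5
```

```bash
for i in 1 2 3; do python3 -m pendant '[[8,2.7,-0.7,5],[16,3.8,-0.7,10]]'>/dev/null; python3 st.py; done
```

```text
t 8.22 phi 139.6 r 88.94 z 52.6 yaw-err 358.3 Frad 13.7 Ftan 4.5 Fz 8.5
t 8.47 phi 129.9 r 88.86 z 52.6 yaw-err 357.8 Frad 17.0 Ftan 5.0 Fz 9.9
t 8.72 phi 120.3 r 88.7 z 52.5 yaw-err 357.2 Frad 20.9 Ftan 4.5 Fz 10.8
```

```bash
python3 -m pendant '[[8,1.2,-1,5]]'>/dev/null; python3 st.py
```

```text
t 8.85 phi 115.9 r 89.51 z 52.8 yaw-err 356.4 Frad 8.8 Ftan 4.4 Fz -1.7
```

```bash
python3 -m pendant '[[8,2.1,-0.5,4.5],[16,3.2,-0.5,9]]'>/dev/null; python3 st.py
```

```text
t 9.1 phi 105.9 r 88.86 z 52.5 yaw-err 357.2 Frad 18.7 Ftan 5.2 Fz 9.7
```

```bash
python3 -m pendant '[[8,1.9,-0.7,4.5],[16,3.0,-0.7,9]]'>/dev/null; python3 st.py
```

```text
t 9.35 phi 95.7 r 88.73 z 52.4 yaw-err 358.2 Frad 18.1 Ftan 4.6 Fz 8.9
```

```bash
python3 -m pendant '[[8,1.6,-0.9,4.8],[16,2.7,-0.9,9.6]]'>/dev/null; python3 st.py
```

```text
t 9.6 phi 85.5 r 88.89 z 52.4 yaw-err 358.7 Frad 13.7 Ftan 4.1 Fz 5.1
```

```bash
python3 -m pendant '[[8,1.6,-0.9,4.8],[16,2.7,-0.9,9.6]]'>/dev/null; python3 st.py
```

```text
t 9.85 phi 75.1 r 88.97 z 52.3 yaw-err 359.3 Frad 10.6 Ftan 4.9 Fz 3.0
```

```bash
python3 -m pendant '[[8,1.6,-0.9,4.8],[16,2.7,-0.9,9.6]]'>/dev/null; python3 st.py
```

```text
t 10.1 phi 64.7 r 89.05 z 52.3 yaw-err 359.9 Frad 8.5 Ftan 4.6 Fz 2.4
```

```bash
python3 -m pendant '[[8,2.2,-0.6,5],[16,3.4,-0.6,10]]'>/dev/null; python3 st.py
```

```text
t 10.35 phi 54.1 r 88.86 z 52.2 yaw-err 0.3 Frad 9.0 Ftan 4.9 Fz 2.8
```

```bash
python3 -m pendant '[[8,2.2,-0.6,5],[16,3.4,-0.6,10]]'>/dev/null; python3 st.py
```

```text
t 10.6 phi 43.5 r 88.74 z 52.1 yaw-err 0.6 Frad 6.3 Ftan 5.1 Fz 2.9
```

```bash
python3 -m pendant '[[8,2.2,-0.6,5],[16,3.4,-0.6,10]]'>/dev/null; python3 st.py
```

```text
t 10.85 phi 33.0 r 88.69 z 52.1 yaw-err 1.0 Frad 5.5 Ftan 3.0 Fz 0.0
```

```bash
python3 -m pendant '[[0,2.6,-0.3,0]]'>/dev/null; python3 st.py;  python3 -m pendant '[[8,3.1,-0.3,5.2]]'>/dev/null; python3 st.py
```

```text
t 10.97 phi 32.5 r 88.2 z 52.5 yaw-err 1.4 Frad 10.7 Ftan 1.6 Fz -7.2
t 11.1 phi 27.4 r 88.14 z 52.4 yaw-err 1.2 Frad 11.2 Ftan 5.4 Fz -5.9
```

```bash
python3 -m pendant '[[8,3.0,0,5.2]]'>/dev/null; python3 st.py; python3 -m pendant '[[8,2.9,0,5.2]]'>/dev/null; python3 st.py
```

```text
t 11.22 phi 22.1 r 88.19 z 52.3 yaw-err 1.1 Frad 8.5 Ftan 4.5 Fz -1.5
t 11.35 phi 16.9 r 88.2 z 52.3 yaw-err 0.9 Frad 7.5 Ftan 4.4 Fz -0.1
```

```bash
python3 -m pendant '[[0,-8,0,0],[0,-15,0,0]]'>/dev/null; python3 st.py; python3 - <<'E'
from h import *
for n in ['scene','top']:
    p=vision.read_camera(n);im=p['pixels'][:,:,::-1];u,v=[int(x) for x in proj(p,[556,15,70])]
    cv2.imwrite('pics/%s3.png'%n,cv2.resize(im[v-50:v+50,u-50:u+50],(600,600),interpolation=cv2.INTER_CUBIC));print(u,v)
E
```

```text
t 11.6 phi 17.1 r 103.88 z 52.0 yaw-err 0.8 Frad -0.2 Ftan -0.7 Fz -0.6
255 230
294 214
```

View pics/scene3.png

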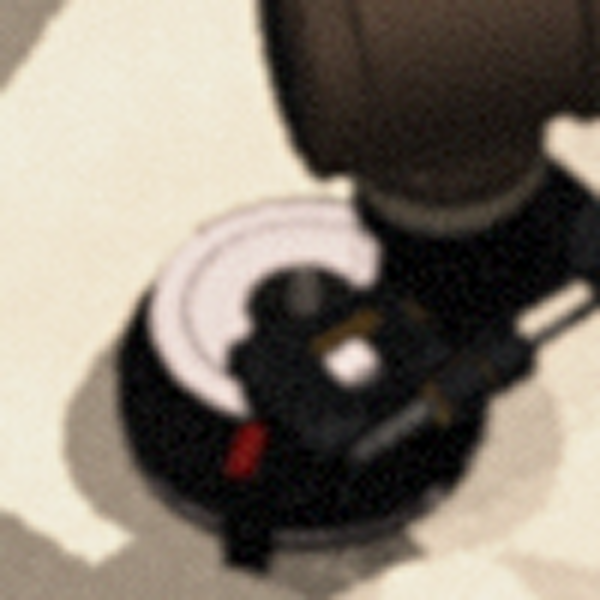

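View pics/top3.png

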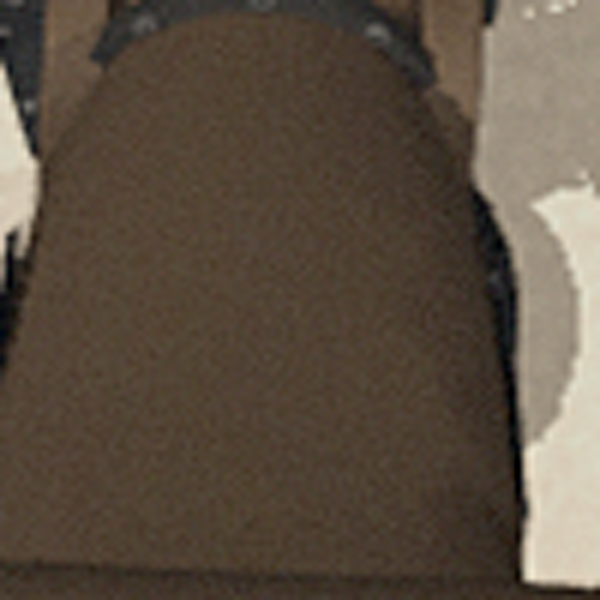

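```bash
python3 -m pendant '[[0,0,-40,0],[0,0,-80,0],[0,50,-85,0],[0,100,-85,0],[0,150,-85,0],[0,205,-85,0],[0,208,-85,0],[0,208,-85,0]]'; python3 st.py; cat > look.py <<'E'
from h import *
import sys,pickle
n=sys.argv[1]
st=env.state();p=vision.read_camera('wrist');save(p,n);pickle.dump((p,st),open(n+'.pkl','wb'))
im=p['pixels'][:,:,::-1]
x,y=wproj(p,st,[556.2,15.5,70]);
for nm,X in (('ptr',[614.8,-25,77]),('ctr',[556.2,15.5,70]),('axt',[556.2,15.5,100])): print(nm,wproj(p,st,X).round(1))
x0,y0=max(0,int(x)-100),max(0,int(y)-90)
if len(sys.argv)>3:x0,y0=int(sys.argv[2]),int(sys.argv[3])
cv2.imwrite('pics/'+n+'c.png',cv2.resize(im[y0:y0+180,x0:x0+200],None,fx=3.3,fy=3.3,interpolation=cv2.INTER_CUBIC));print('org',x0,y0)
E
python3 look.py w4
```

```text
t: 12.7
eef_pos: [460.7, -20.3, 141.1]
tcp_rot: [3.124, 0.033, -1.258]
ft_force: [0.0, 0.4, 0.3]
opening: 0.006
t 12.7 phi -159.5 r 102.0 z 141.1 yaw-err 177.4 Frad -0.2 Ftan -0.4 Fz 0.3
ptr [353.9  27.7]
ctr [275.2  84.2]
axt [273.1  78.7]
org 175 0
```

View pics/w4c.png

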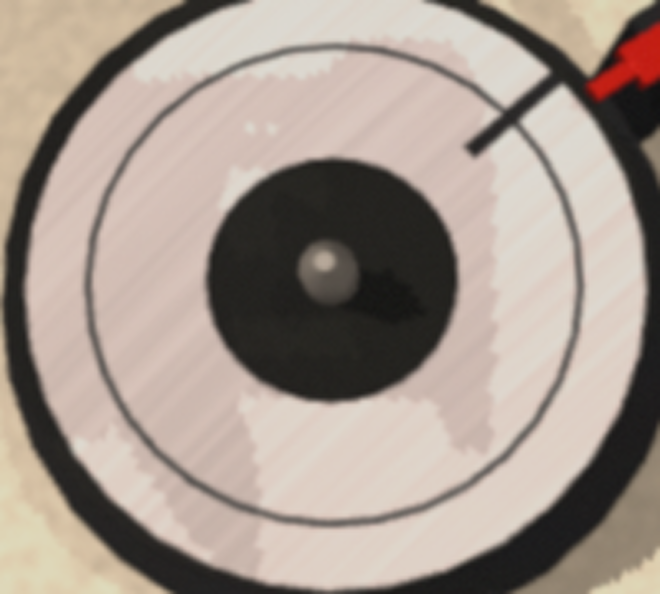

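```bash
cat > ang.py <<'E'
from h import *
import sys,pickle
n=sys.argv[1];ox,oy=float(sys.argv[2]),float(sys.argv[3]);p,st=pickle.load(open(n+'.pkl','rb'))
f=lambda s:[ (float(a)+.5)/3.3-.5+o for a,o in zip(s.split(','),(ox,oy))]
M=wplane(p,st,f(sys.argv[4]),70);I=wplane(p,st,f(sys.argv[5]),70);P=wplane(p,st,f(sys.argv[6]),77);A=wplane(p,st,f(sys.argv[7]),100)
print('M',M.round(1),'I',I.round(1),'P',P.round(1),'A',A.round(1))
for C in (A[:2],np.array([556.2,15.5])):
    a=lambda X:np.degrees(np.arctan2(*(X[:2]-C)[::-1]))
    am,ai,ap=a(M),a(I),a(P);print('mark',am.round(2),'inner',ai.round(2),'ptr',ap.round(2),'diff',(am-ap).round(2),'mm',(70*np.radians(am-ap)).round(2),'rM',np.hypot(*(M[:2]-C)).round(1),'rP',np.hypot(*(P[:2]-C)).round(1))
E
python3 ang.py w4 175 0 556,79 470,152 592,92 325,262
```

```text
M [617.4 -17.2  70. ] I [593.7  -4.3  70. ] P [614.9 -25.1  77. ] A [556.   15.4 100. ]
mark -27.93 inner -27.58 ptr -34.48 diff 6.55 mm 8.0 rM 69.5 rP 71.5
mark -28.07 inner -27.81 ptr -34.63 diff 6.55 mm 8.01 rM 69.4 rP 71.4
```

```bash
python3 -m pendant '[[0,0,40,0],[0,0,80,0],[0,0,88,0],[0,-6,88,0],[0,-10,88,0],[0,-10,88,0]]'>/dev/null; python3 st.py; python3 -m pendant '[[0,-1,0,0]]'>/dev/null; python3 st.py
```

```text
t 13.5 phi -160.9 r 92.19 z 53.8 yaw-err 178.8 Frad -0.0 Ftan -0.4 Fz -0.1
t 13.62 phi -160.8 r 91.01 z 54.3 yaw-err 178.8 Frad 0.2 Ftan -0.7 Fz -0.2
```

```bash
for i in 1 2 3; do python3 -m pendant '[[0,-1,0,0]]'>/dev/null; python3 st.py;done
```

```text
t 13.75 phi -160.8 r 89.83 z 54.7 yaw-err 178.7 Frad -0.3 Ftan -0.9 Fz 0.3
t 13.88 phi -160.7 r 88.78 z 54.9 yaw-err 178.6 Frad -0.0 Ftan -1.0 Fz 0.3
t 14.0 phi -160.7 r 87.71 z 54.9 yaw-err 178.6 Frad 0.0 Ftan 0.2 Fz 0.0
```

```bash
for i in 1 2 ; do python3 -m pendant '[[0,-1,0,0]]'>/dev/null; python3 st.py;done
```

```text
t 14.12 phi -160.7 r 86.67 z 54.9 yaw-err 178.6 Frad 0.9 Ftan 0.1 Fz -0.8
t 14.25 phi -160.7 r 85.63 z 54.8 yaw-err 178.6 Frad 1.0 Ftan -0.8 Fz -0.7
```

```bash
for i in 1 2 ; do python3 -m pendant '[[0,-1,0,0]]'>/dev/null; python3 st.py;done
```

```text
t 14.38 phi -160.6 r 84.54 z 54.8 yaw-err 178.6 Frad 0.1 Ftan 0.2 Fz 0.6
t 14.5 phi -160.7 r 84.15 z 54.7 yaw-err 178.7 Frad 5.8 Ftan 1.0 Fz 3.5
```

```bash
python3 -m pendant '[[0,-2.2,0,0]]'>/dev/null; python3 st.py; python3 -m pendant '[[-5,-2.4,-0.3,3.3],[-10,-2.8,-0.3,6.6]]'>/dev/null; python3 st.py
```

```text
t 14.62 phi -161.0 r 83.6 z 54.6 yaw-err 179.0 Frad 14.3 Ftan 3.8 Fz 8.8
t 14.88 phi -168.3 r 83.87 z 54.8 yaw-err 179.6 Frad 12.4 Ftan 3.7 Fz 5.0
```

```bash
python3 look.py w5
```

```text
ptr [386.9   1.3]
ctr [275.7 100.7]
axt [272.2  96.1]
org 175 10
```

View pics/w5.png

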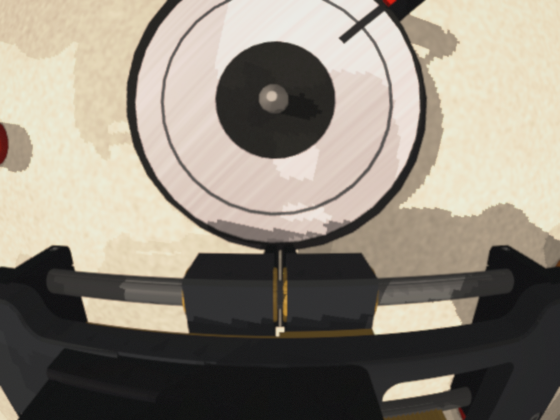

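```bash
python3 -m pendant '[[0,8,0,0],[0,18,0,0],[0,20,-50,0],[0,20,-90,0],[0,20,-90,0],[0,20,-90,0]]'>/dev/null; python3 st.py; python3 look.py w6
```

```text
t 15.68 phi -167.1 r 101.78 z 144.9 yaw-err 178.2 Frad 0.0 Ftan -0.0 Fz -0.4
ptr [347.7  19.5]
ctr [277.4  83.8]
axt [275.6  78.9]
org 177 0
```

View pics/w6c.png

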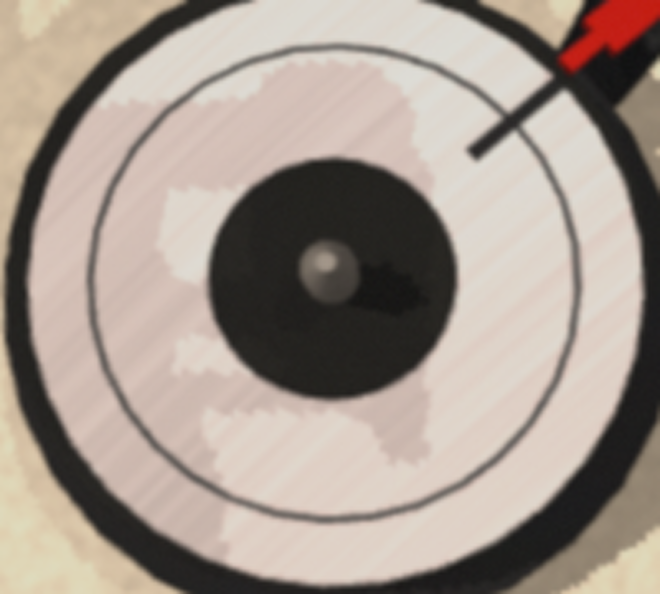

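View pics/w6.png

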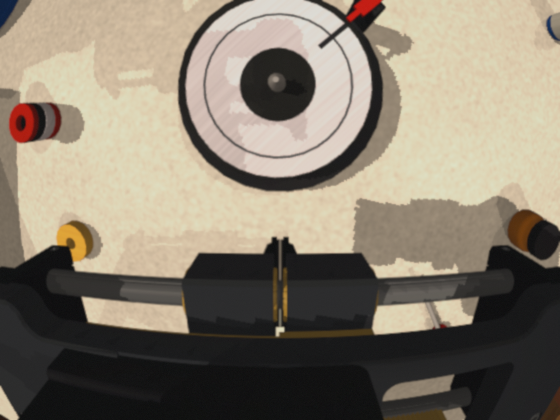

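```bash
python3 ang.py w6 177 0 561,81 472,154 565,64 327,264
python3 - <<'E'
from h import *
import pickle
p,st=pickle.load(open('w6.pkl','rb'));print('puck top',wplane(p,st,(21,122.5),50).round(1))
p1,s1=pickle.load(open('w1.pkl','rb'))
# triangulate puck bore centre
o1,d1=wr(p,st,(21,122.5));o2,d2=wr(p1,s1,(72.5,89))
A=np.c_[d1,-d2];s=np.linalg.lstsq(A,o2-o1,rcond=None)[0];print(o1+d1*s[0],o2+d2*s[1])
im=p1['pixels'][60:120,45:115,::-1];cv2.imwrite('pics/pk1.png',cv2.resize(im,(700,600),interpolation=cv2.INTER_CUBIC))
E
```

```text
M [613.2 -25.7  70. ] I [590.8  -9.3  70. ] P [615.2 -25.   77. ] A [555.7  15.3 100. ]
mark -35.48 inner -35.03 ptr -34.18 diff -1.31 mm -1.6 rM 70.6 rP 71.9
mark -35.84 inner -35.6 ptr -34.52 diff -1.32 mm -1.61 rM 70.3 rP 71.6
puck top [495.7 277.5  50. ]
[497.37378498 264.78863911  62.11221805] [498.07102857 264.77470988  62.00151177]
```

View pics/pk1.png

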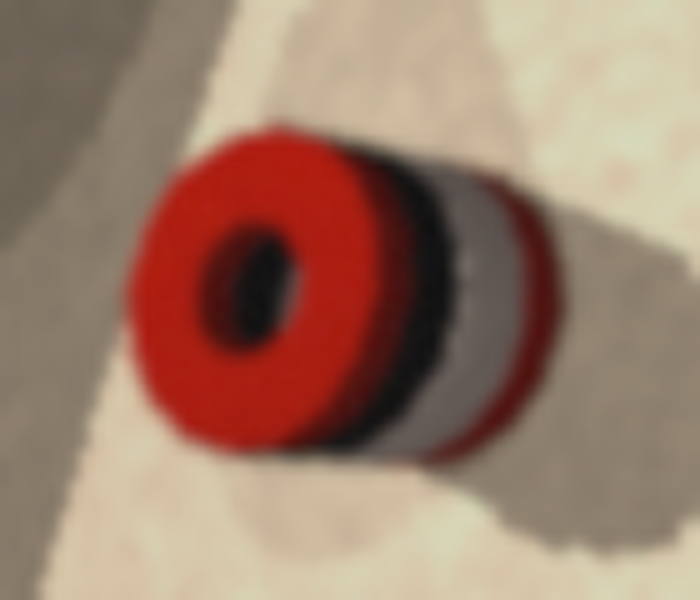

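```bash
python3 - <<'E'
from h import *
rel([431,262,190]); print(env.state()['tcp_rot'])
E
```

```text
shift [-270.5  -25.4  -37.5] turn 0 | at [456.9  -7.2 144.5] yaw -78.9
[ 3.11118419  0.03273996 -1.37673583]
```

```bash
python3 -m pendant '[[-55,-5,-15,0],[-110,-10,-30,0],[-165,-15,-37,0],[-220,-20,-37,0],[-270,-25,-37,0],[-270,-25,-37,0],[-270,-25,-37,0]]' 0; cat > lp.py <<'E'
from h import *
import sys,pickle
n=sys.argv[1];st=env.state();p=vision.read_camera('wrist');save(p,n);pickle.dump((p,st),open(n+'.pkl','wb'))
im=p['pixels'][:,:,::-1];x,y=wproj(p,st,[496,274,50]);x0,y0=max(0,int(x)-60),max(0,int(y)-60)
cv2.imwrite('pics/'+n+'c.png',cv2.resize(im[y0:y0+120,x0:x0+140],None,fx=5,fy=5,interpolation=cv2.INTER_CUBIC));print('org',x0,y0,x,y)
E
python3 lp.py w7
```

```text
t: 16.6
eef_pos: [430.2, 261.0, 188.4]
tcp_rot: [3.109, 0.032, -1.376]
ft_force: [0.4, -0.0, -0.7]
opening: 0.686
org 223 67 283.41890762291484 127.57593026471628
```

View pics/w7c.png

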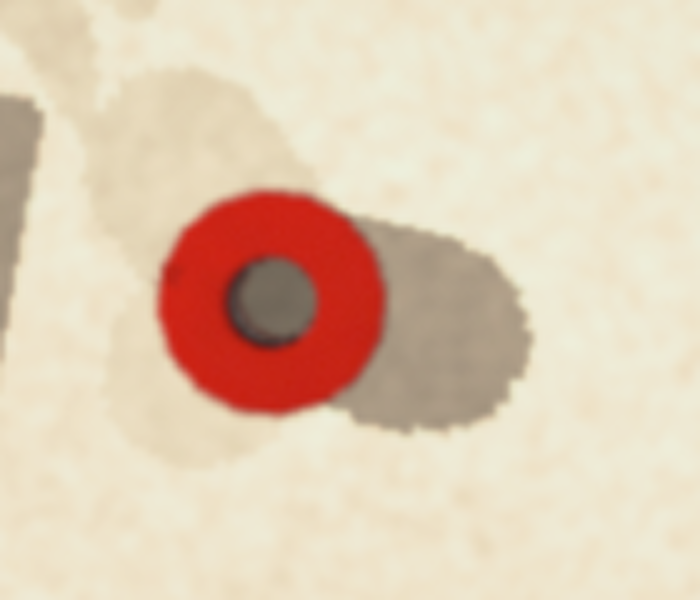

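```bash
python3 - <<'E'
from h import *
import pickle
p,st=pickle.load(open('w7.pkl','rb'));uv=(223+272/5-.4,67+302.5/5-.4)
P=wplane(p,st,uv,50);print(P.round(1))
p6,s6=pickle.load(open('w6.pkl','rb'))
o1,d1=wr(p,st,uv);o2,d2=wr(p6,s6,(21,122.5))
s=np.linalg.lstsq(np.c_[d1,-d2],o2-o1,rcond=None)[0];print((o1+d1*s[0]).round(1),(o2+d2*s[1]).round(1))
R=Rn.from_euler('xyz',env.state()['tcp_rot']).as_matrix();z=R[:,2];print(z)
T=np.array([P[0],P[1],33])+19*z;print(T);rel(T); rel(T-z*60)
E
```

```text
[495.3 279.9  50. ]
[495.2 280.   47.6] [495.4 280.   47.6]
[-0.03770221  0.02547517 -0.99896424]
[494.56202385 280.42908379  14.01967938]
shift [ -1.5 -72.3 172.6] turn 0 | at [430.5 260.6 188.7] yaw -78.9
shift [ -1.5 -72.3 112.6] turn 0 | at [430.5 260.6 188.7] yaw -78.9
```

```bash
python3 -m pendant '[[-1.5,-36,40,0],[-1.5,-72.3,80,0],[-1.5,-72.3,112,0],[-1.5,-72.3,112,0]]' 0; python3 - <<'E'
from h import *
rel([494.6,280.4,14.0]);p=vision.read_camera('wrist');save(p,'w8')
E
```

```text
t: 17.15
eef_pos: [496.1, 277.1, 72.4]
tcp_rot: [3.104, 0.031, -1.379]
ft_force: [-0.1, -0.6, -0.3]
opening: 0.998
shift [-1.7 -1.3 58.5] turn 0 | at [496.1 277.1  72.4] yaw -79.0
```

View pics/w8.png

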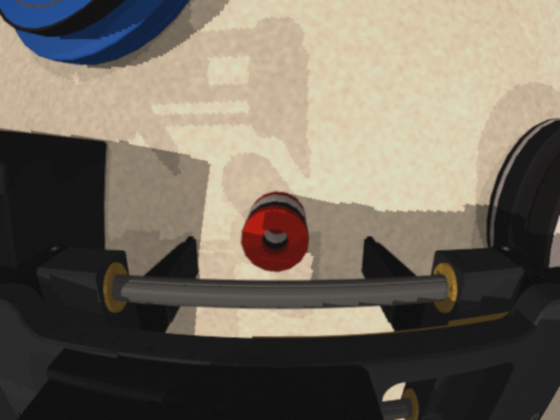

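```bash
python3 -m pendant '[[-1.7,-1.3,20,0],[-1.7,-1.3,40,0],[-1.7,-1.3,58,0],[-1.7,-1.3,58,0]]' 0;  python3 -m pendant '[[0,0,0,0],[0,0,0,0],[0,0,0,0],[0,0,0,0],[0,0,0,0]]' 1; python3 -m pendant '[[0,0,0,0],[0,0,0,0]]' 1
```

```text
t: 17.7
eef_pos: [495.2, 280.7, 16.1]
tcp_rot: [3.106, 0.032, -1.379]
ft_force: [0.0, 0.3, 0.2]
opening: 1.004
t: 18.32
eef_pos: [495.3, 280.7, 16.2]
tcp_rot: [3.107, 0.032, -1.379]
ft_force: [-0.2, 0.8, 0.1]
opening: 0.532
t: 18.58
eef_pos: [495.3, 280.8, 16.3]
tcp_rot: [3.107, 0.032, -1.379]
ft_force: [-1.2, 1.3, 2.0]
opening: 0.464
```

```bash
python3 -m pendant '[[0,0,-15,0],[0,0,-50,0],[0,0,-90,0],[0,0,-128,0],[0,0,-128,0],[0,0,-128,0]]'; python3 - <<'E'
from h import *
rel([556,16.4,145]);st=env.state();p=vision.read_camera('wrist');save(p,'w9');print(wproj(p,st,st['eef_pos']+[0,0,34]))
E
```

```text
t: 19.32
eef_pos: [499.8, 277.4, 143.5]
tcp_rot: [3.105, 0.031, -1.379]
ft_force: [1.0, -0.2, -4.9]
opening: 0.462
shift [266.7  -5.1 -10.1] turn 0 | at [499.8 277.4 143.5] yaw -79.0
[275.8102424  286.52204283]
```

View pics/w9.png

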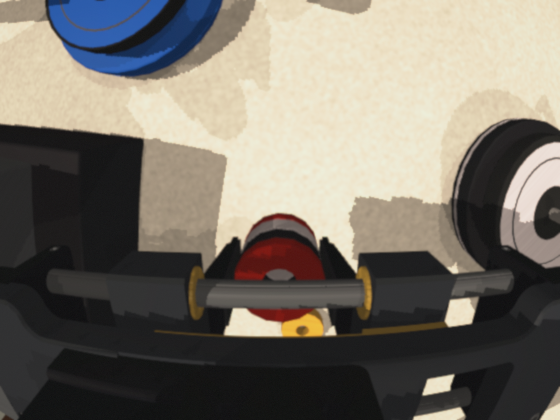

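```bash
python3 -m pendant '[[30,-1,-4,0],[80,-2,-8,0],[130,-3,-10,0],[180,-4,-10,0],[225,-5,-10,0],[255,-5,-10,0],[266.7,-5,-10,0],[266.7,-5,-10,0]]';  python3 - <<'E'
from h import *
rel([556,16.4,145])
for n in ['scene','top']:
    p=vision.read_camera(n);im=p['pixels'][:,:,::-1];u,v=[int(x) for x in proj(p,[556,15,100])]
    cv2.imwrite('pics/%s10.png'%n,cv2.resize(im[v-50:v+50,u-50:u+50],(600,600),interpolation=cv2.INTER_CUBIC));print(u,v)
st=env.state();p=vision.read_camera('wrist');save(p,'w10');import pickle;pickle.dump((p,st),open('w10.pkl','wb'))
E
```

```text
t: 20.38
eef_pos: [555.4, 16.3, 143.6]
tcp_rot: [3.103, 0.032, -1.38]
ft_force: [-0.1, 0.2, -4.0]
opening: 0.461
shift [-0.  -0.5 -1.5] turn 0 | at [555.4  16.3 143.6] yaw -79.1
254 223
294 213
```

View pics/scene10.png

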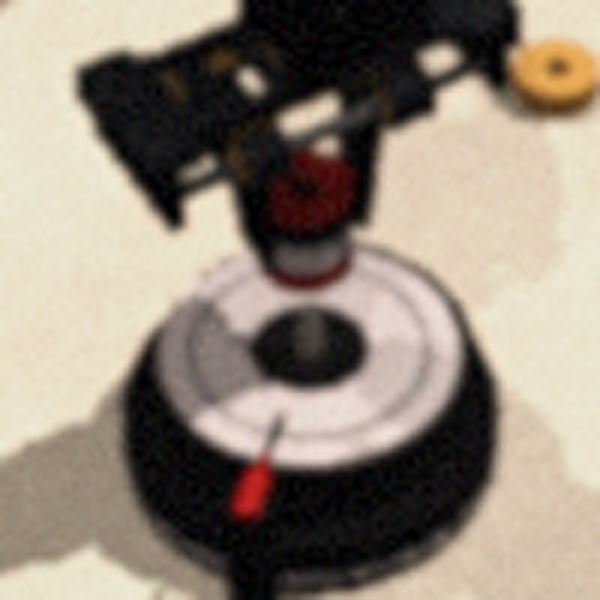

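View pics/w10.png

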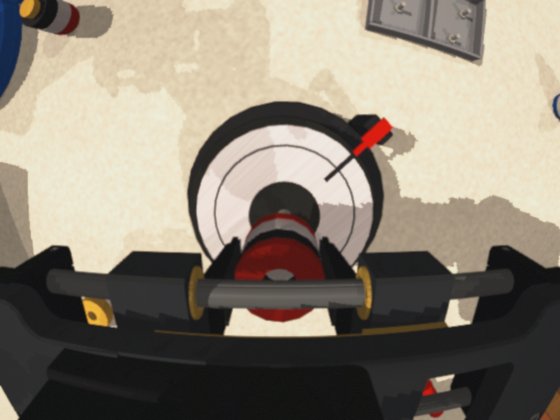

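```bash
python3 - <<'E'
from h import *
p=vision.read_camera('scene')
for X in ([556,15.5,100],[556,15.5,127],[561,15.5,127],[556,20.5,127],[556,15.5,177]): print(X,((proj(p,X)-[204,173]+.5)*6-.5).round(1))
import pickle
p,st=pickle.load(open('w10.pkl','rb'))
R=Rn.from_euler('xyz',st['tcp_rot']).as_matrix()
a=lambda r,h,n=60:[wproj(p,st,[556+r*np.cos(t),15.5+r*np.sin(t),h]) for t in np.linspace(0,6.28,n)]
im=p['pixels'][:,:,::-1].copy();im=cv2.resize(im[180:330,200:360],None,fx=4,fy=4,interpolation=cv2.INTER_CUBIC)
for r,h in ((22,127),(22,177),(6,88)): cv2.polylines(im,[((np.array(a(r,h))-[200,180]+.5)*4).astype(int)],1,(0,255,0),1)
cv2.imwrite('pics/w10o.png',im)
E
```

```text
[556, 15.5, 100] [309.5 304.2]
[556, 15.5, 127] [308.8 262.4]
[561, 15.5, 127] [312.5 269.9]
[556, 20.5, 127] [319.3 259.7]
[556, 15.5, 177] [307.5 181.6]
```

View pics/w10o.png

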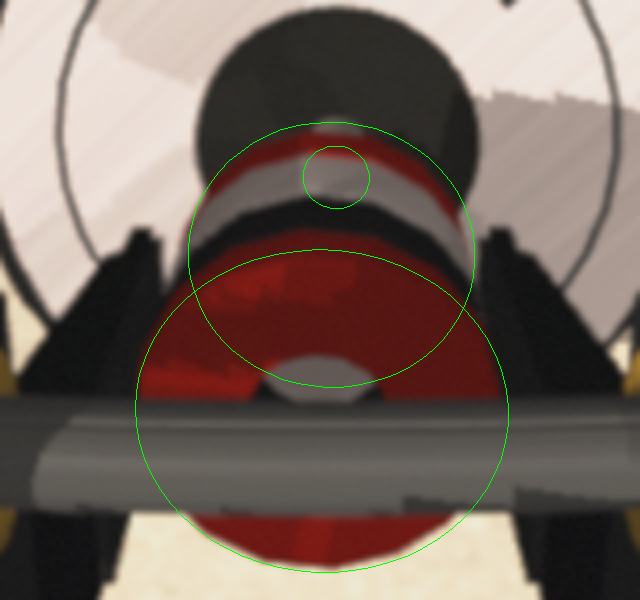

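```bash
python3 - <<'E'
from h import *
rel([556,16.3,121]);rel([556,16.3,87])
E
```

```text
shift [ 1.9 -1.1 23.3] turn 0 | at [555.5  17.4 144.3] yaw -79.0
shift [ 3.  -2.4 57.2] turn 0 | at [555.5  17.4 144.3] yaw -79.0
```

```bash
python3 -m pendant '[[1,-0.6,10,0],[1.6,-1,19,0],[1.8,-1.1,23,0],[1.8,-1.1,23,0]]';  python3 - <<'E'
from h import *
rel([556,16.3,87])
p=vision.read_camera('scene');im=p['pixels'][:,:,::-1];u,v=254,223
cv2.imwrite('pics/scene11.png',cv2.resize(im[v-40:v+40,u-40:u+40],(640,600)[:2] if 0 else (600,600),interpolation=cv2.INTER_CUBIC))
st=env.state();p=vision.read_camera('wrist');im=p['pixels'][:,:,::-1];cv2.imwrite('pics/w11.png',cv2.resize(im[150:330,190:370],(600,600),interpolation=cv2.INTER_CUBIC))
E
```

```text
t: 21.08
eef_pos: [555.8, 16.4, 120.8]
tcp_rot: [3.103, 0.032, -1.378]
ft_force: [-0.3, -0.8, -4.4]
opening: 0.46
shift [ 1.2 -1.5 33.7] turn 0 | at [555.8  16.4 120.8] yaw -79.0
```

View pics/scene11.png

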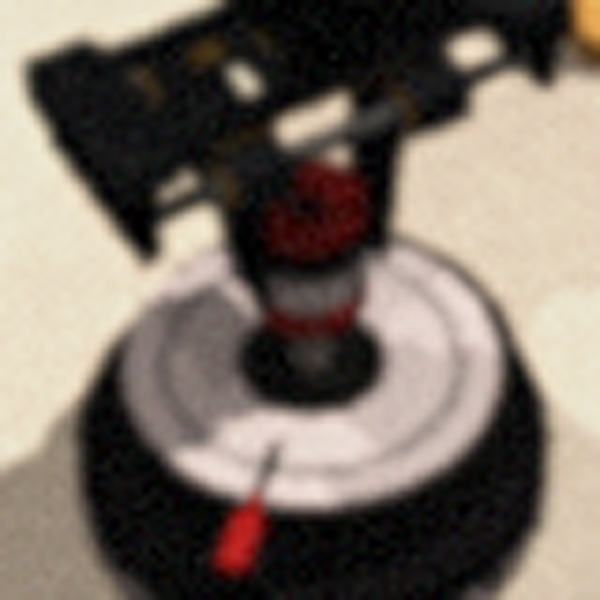

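View pics/w11.png

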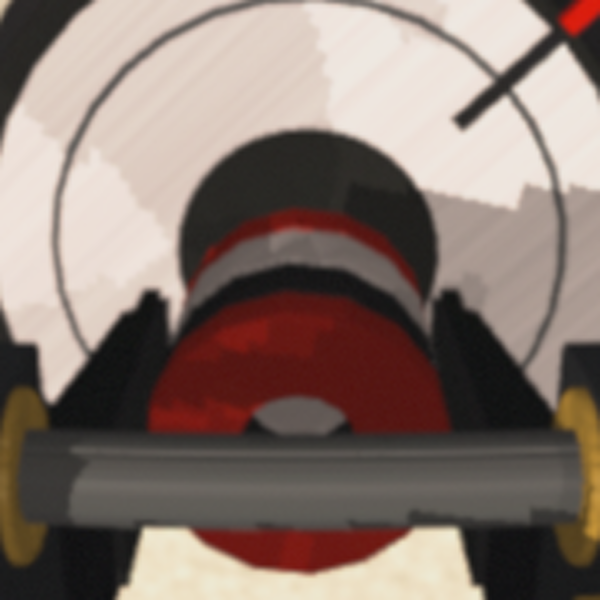

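```bash
python3 -m pendant '[[0.3,-0.3,6,0],[0.5,-0.5,12,0],[0.5,-0.5,12,0]]'; python3 - <<'E'
from h import *
rel([556,16.3,87])
E
```

```text
t: 21.55
eef_pos: [555.9, 16.3, 108.7]
tcp_rot: [3.103, 0.032, -1.378]
ft_force: [-0.6, 0.6, -6.0]
opening: 0.461
shift [ 0.7 -1.  21.7] turn 0 | at [555.9  16.3 108.7] yaw -79.0
```

```bash
python3 -m pendant '[[0.2,-0.2,5,0],[0.4,-0.5,10,0],[0.4,-0.5,10,0]]'; python3 - <<'E'
from h import *
rel([556,16.3,87])
E
```

```text
t: 21.92
eef_pos: [555.8, 16.2, 98.2]
tcp_rot: [3.102, 0.032, -1.378]
ft_force: [0.2, 0.7, -3.8]
opening: 0.457
shift [ 0.3 -0.7 11.2] turn 0 | at [555.8  16.2  98.2] yaw -79.0
```

```bash
python3 -m pendant '[[0.1,-0.3,4.5,0],[0.2,-0.6,9,0],[0.2,-0.6,9,0]]'|sed -n '2p;4p'; python3 -m pendant '[[0,0,1.5,0]]'|sed -n '2p;4p'
```

```text
eef_pos: [555.8, 16.4, 88.8]
ft_force: [0.9, 0.2, -3.3]
eef_pos: [555.8, 16.4, 87.3]
ft_force: [-0.2, -0.2, -4.2]
```

```bash
python3 -m pendant '[[0,0,1,0]]'|sed -n '2p;4p'
```

```text
eef_pos: [555.8, 16.4, 86.3]
ft_force: [-0.6, 0.2, -0.1]
```

```bash
python3 -m pendant '[[0,0,1,0]]'|sed -n '2p;4p'
```

```text
eef_pos: [556.0, 16.5, 86.1]
ft_force: [-3.5, 1.0, 13.1]
```

```bash
python3 -m pendant '[[0,0,0,0],[0,0,0,0]]' 0.4; python3 -m pendant '[[0,0,0,0],[0,0,0,0],[0,0,0,0],[0,0,0,0]]' 0.1; python3 - <<'E'
from h import *
p=vision.read_camera('scene');im=p['pixels'][:,:,::-1];u,v=254,223
cv2.imwrite('pics/scene12.png',cv2.resize(im[v-40:v+40,u-40:u+40],(600,600),interpolation=cv2.INTER_CUBIC))
E
```

```text
t: 22.92
eef_pos: [556.3, 16.4, 86.4]
tcp_rot: [3.104, 0.032, -1.378]
ft_force: [0.7, 0.2, -0.4]
opening: 0.583
t: 23.42
eef_pos: [556.3, 16.4, 86.3]
tcp_rot: [3.104, 0.032, -1.378]
ft_force: [0.8, 0.2, 0.5]
opening: 0.894
```

View pics/scene12.png

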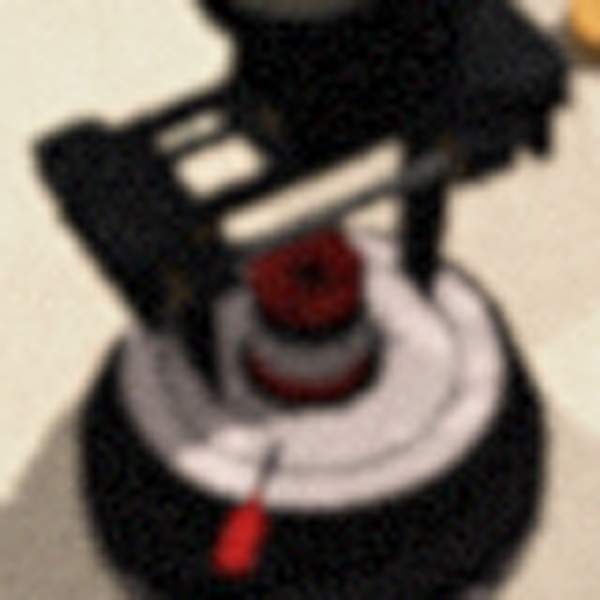

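```bash
python3 -m pendant '[[-0.5,0.5,-20,0],[-1,1,-50,0],[-2,2,-90,0],[-2,2,-130,0],[-2,45,-130,0],[-2,85,-130,0],[-2,85,-130,0],[-2,85,-130,0]]'; python3 look.py w13 175 20
```

```text
t: 24.48
eef_pos: [478.9, -1.1, 219.8]
tcp_rot: [3.105, 0.031, -1.378]
ft_force: [-0.1, -0.9, -0.3]
opening: 0.902
ptr [336.1  63.7]
ctr [281.9 114.3]
axt [281.1 114. ]
org 175 20
```

View pics/w13c.png

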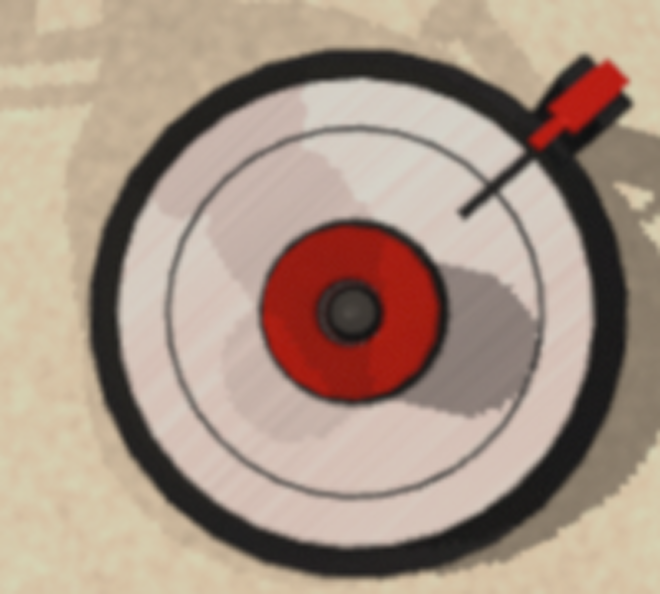

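View pics/w13.png

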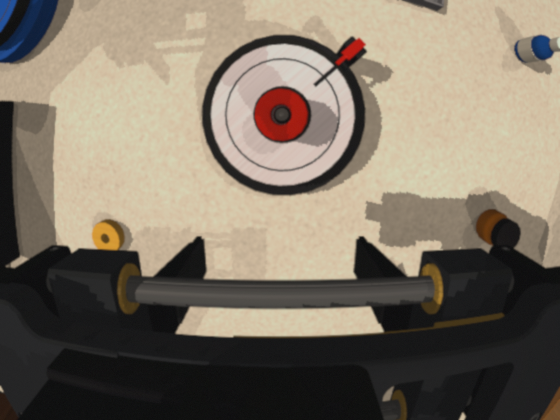

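```bash
python3 ang.py w13 175 20 527,155 462,213 533,147 353,313; python3 - <<'E'
from h import *
import pickle
p,st=pickle.load(open('w13.pkl','rb'))
f=lambda x,y:((x+.5)/3.3-.5+175,(y+.5)/3.3-.5+20)
for z in (110,120,130):print(z,wplane(p,st,f(353,312),z).round(1),[ (np.hypot(*(wplane(p,st,f(*a),z)-wplane(p,st,f(*b),z))[:2])).round(1) for a,b in (((261,312),(445,312)),((353,219),(353,404)))])
E
```

```text
M [612.8 -24.6  70. ] I [591.4  -9.5  70. ] P [614.3 -25.1  77. ] A [555.9  15.  100. ]
mark -34.82 inner -34.53 ptr -34.49 diff -0.34 mm -0.41 rM 69.4 rP 70.9
mark -35.32 inner -35.32 ptr -34.97 diff -0.35 mm -0.42 rM 69.4 rP 70.9
110 [556.1  14.8 110. ] [np.float64(46.9), np.float64(47.8)]
120 [556.   14.5 120. ] [np.float64(45.2), np.float64(46.1)]
130 [556.   14.3 130. ] [np.float64(43.5), np.float64(44.4)]
```

Everything agrees: the mark is within about 1 mm of the pointer, the puck is seated and centred, and the robot is clear. I'm handing in now.

```bash
python3 - <<'E'
from h import *
print(job.job_done())
E
```

```text
the job is handed in; nothing more can be done
None
```

I turned the wheel about 170° by its rim until the mark met the pointer. Then I let go and set the clamp puck down over the axle. The job was handed in at about 24.5 s of the 72 s allowed; no verdict was reported.

- **Stroking the wheel:** I used the closed fingertips in small steps. The force readings stayed at or below about 24 N in total, with radial push mostly 6–19 N and a peak of 21 N. These were read at the end of each call, so a brief higher value between readings would not show. The finger slipped a little once, and I corrected the mark with a second short stroke from the near side.
- **Mark:** after letting go, it measured 1.6 mm from the pointer line. In the last view, with the puck in place, it measured 0.4 mm. Those two readings differ by about 1.2 mm, but both are inside the 4 mm limit.
- **Puck:** it met the wheel while moving about 1 mm per step. The contact height puts its underside about 70 mm above the table. In the last picture its centre is within about 1.5 mm of the axle and it looks upright.
- **End state:** the gripper is open and well clear of everything. The jar, brass ring and oil bottle looked undisturbed in the last picture. I did not measure any of the other things against their starting places.
- **Tool tilt:** the tool picked up a tilt of about 2.6° during the stroking. It stayed through the placing, with no visible effect on how the puck sits.

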